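# Stroke the reagent-block lids shut

## Task

Close the seven little lids of the horseshoe reagent block by running a fingertip lightly along the curved row, starting at the green-dot end and going round to the other end in one unbroken low stroke, so that they tip shut one after the other. Pick nothing up, do not press hard on the block or shove it, and leave the bottles, jar and beaker where they stand. Finish with all seven lids shut flat and the hand clear.

Things in the scene. Friction and masses are not known exactly. Their poses are not given: they have to be found in the camera images.
- block: white horseshoe reagent block with seven lidded wells, 45 mm high, band 46 mm wide, about 2 kg, loose: stays put under light touches, slides if shoved. Origin: on the bench at the centre of the horseshoe's circle (in its open middle); x points to the middle well (well4), z up. Wells lie on a circle of radius 110 mm about it, 20.9 degrees (40 mm) apart, well1 at -62.6, well7 at +62.6 degrees from x towards y
- start_dot (a point): centre of a 26 mm green dot on the short lidless end piece before well1 (block's start end), at -81.5 degrees on the same 110 mm circle, on the block's top, 45 mm above the bench. The other end piece, past well7, has a grey dot
- well1 (a point): centre of the mouth of well 1 of 7 (counted from the green dot), on the block's top face, 45 mm above the bench; moves with the block
- well2 (a point): centre of the mouth of well 2 of 7 (counted from the green dot), on the block's top face, 45 mm above the bench; moves with the block
- well3 (a point): centre of the mouth of well 3 of 7 (counted from the green dot), on the block's top face, 45 mm above the bench; moves with the block
- well4 (a point): centre of the mouth of well 4 of 7 (counted from the green dot), on the block's top face, 45 mm above the bench; moves with the block
- well5 (a point): centre of the mouth of well 5 of 7 (counted from the green dot), on the block's top face, 45 mm above the bench; moves with the block
- well6 (a point): centre of the mouth of well 6 of 7 (counted from the green dot), on the block's top face, 45 mm above the bench; moves with the block
- well7 (a point): centre of the mouth of well 7 of 7 (counted from the green dot), on the block's top face, 45 mm above the bench; moves with the block
- lid1 (a joint): lid of well 1, rad: 0 = open, leaning 0.3 rad back to the green-dot side; 0.3 = vertical; 1.87 = shut flat. Lid: orange plate 28 mm long, 22 mm wide (across the band), 3 mm thick, hinged 14 mm before its well's centre on the green-dot side, 2.5 mm above the block's top. Its upper edge is 29 mm above the block's top when open, 4 mm when shut
- lid2 (a joint): lid of well 2, rad: 0 = open, leaning 0.3 rad back to the green-dot side; 0.3 = vertical; 1.87 = shut flat, like lid1. Lids turn freely: pushed past vertical, away from the green dot, a lid falls shut by its own weight; the other way a stop blocks it. A fingertip moving 8 to 22 mm above the block's top along the wells tips each over and passes above it
- lid3 (a joint): lid of well 3, rad: 0 = open, leaning 0.3 rad back to the green-dot side; 0.3 = vertical; 1.87 = shut flat, like lid1
- lid4 (a joint): lid of well 4, rad: 0 = open, leaning 0.3 rad back to the green-dot side; 0.3 = vertical; 1.87 = shut flat, like lid1
- lid5 (a joint): lid of well 5, rad: 0 = open, leaning 0.3 rad back to the green-dot side; 0.3 = vertical; 1.87 = shut flat, like lid1
- lid6 (a joint): lid of well 6, rad: 0 = open, leaning 0.3 rad back to the green-dot side; 0.3 = vertical; 1.87 = shut flat, like lid1
- lid7 (a joint): lid of well 7, rad: 0 = open, leaning 0.3 rad back to the green-dot side; 0.3 = vertical; 1.87 = shut flat, like lid1
- amber_mid (a point): amber bottle with black cap, 52 mm across, 95 mm high, standing in the middle of the horseshoe; loose, to be left alone. The point is at its centre, half-way up, z axis along its own axis
- jar_mid (a point): white jar with red lid, 48 mm across, 60 mm high; loose, to be left alone. The point is at its centre, half-way up, z axis along its own axis
- wash_mid (a point): clear bottle with blue cap, 56 mm across, 130 mm high; loose, to be left alone. The point is at its centre, half-way up, z axis along its own axis
- beaker_mid (a point): open glass beaker, 68 mm across, 85 mm high; loose, to be left alone. The point is at its centre, half-way up, z axis along its own axis
Things that resemble listed ones, but are neither listed nor needed, are in the scene too. Of the things shaped like the part that bears wash_mid, the clear one is meant.

How it is judged:
On the way, in this order (a step that is already met when the one before it is completed fails the run):
1. lid 1 (counted from the green dot) has tipped over towards shut, the next still open (value of joint lid1 above 1.3 rad and value of joint lid2 below 1.3 rad).
2. lid 2 (counted from the green dot) has tipped over towards shut, the next still open (value of joint lid2 above 1.3 rad and value of joint lid3 below 1.3 rad).
3. lid 3 (counted from the green dot) has tipped over towards shut, the next still open (value of joint lid3 above 1.3 rad and value of joint lid4 below 1.3 rad).
4. lid 4 (counted from the green dot) has tipped over towards shut, the next still open (value of joint lid4 above 1.3 rad and value of joint lid5 below 1.3 rad).
5. lid 5 (counted from the green dot) has tipped over towards shut, the next still open (value of joint lid5 above 1.3 rad and value of joint lid6 below 1.3 rad).
6. lid 6 (counted from the green dot) has tipped over towards shut, the next still open (value of joint lid6 above 1.3 rad and value of joint lid7 below 1.3 rad).
7. lid 7 (counted from the green dot) has tipped over towards shut (value of joint lid7 above 1.3 rad).
At the end, for the whole second after the job is handed in: All seven lids lie shut (each joint above 1.75 of 1.87 rad); the block is at rest on the bench within 15 mm of where it stood; the amber bottle, white jar, clear bottle and beaker stand upright within 15 mm of where they were (value of joint each of lid1, lid2, lid3, lid4, lid5, lid6, lid7 above 1.75 rad and linear speed of block below 0.01 m/s and distance of each of block, amber_mid, jar_mid, wash_mid, beaker_mid from where it was at the start of the episode below 0.015 m and height (world z) of block below 0.006 m and angle between each of amber_mid, jar_mid, wash_mid, beaker_mid's own z axis and vertical below 0.3 rad); the robot touches nothing.
It fails at once if the amber bottle, white jar, clear bottle or beaker is moved more than 15 mm, lifted or tipped (distance of any of amber_mid, jar_mid, wash_mid, beaker_mid from where it was at the start of the episode above 0.015 m or angle between any of amber_mid, jar_mid, wash_mid, beaker_mid's own z axis and vertical above 0.3 rad).
It fails at once if the reagent block is shoved more than 15 mm, lifted or tipped (distance of any of block, start_dot, well7 from where it was at the start of the episode above 0.015 m or height (world z) of block above 0.006 m or angle between block's own z axis and vertical above 0.08 rad).
It fails at once if the fingers press on the block or its lids with more than 20 N (contact force between the fingers and block above 20 N).
It fails at once if the stroke is broken: with the first lid shut and the last still open, the fingers rise clear of the row (grasp point more than 125 mm above the bench, about 60 mm over the block at the fingertips) (value of joint lid1 above 1.3 rad and value of joint lid7 below 1.3 rad and height (world z) of the grasp point above 0.125 m).
It also fails if it takes over 42 s, if anything falls off the work surface, if the arm or the gripper's body presses on something with over 40 N, if the wrist force passes 120 N, or if a joint passes its speed limit or range.

## Robot

A 6-joint arm with a two-finger parallel gripper is mounted at the origin on the work surface. World frame = base frame: x ahead of the robot, y to its left, z up, the work surface at z = 0. Lengths are in m, angles in rad, forces in N, time in s.
With the tool pointing down it reaches from about 0.225 to 0.875 m from the base axis. Payload 3.4 kg.
Tool frame: the origin (TCP) lies on the centre line of the jaws, within the pads' length; the fingertips stand 17 mm ahead of it and the grasp point (between the pads) lies 2 mm behind it (manip.finger_overhang is the distance from the TCP to the fingertips, in m); y points along the fingers, x is the direction in which the jaws open and shut, and the axes are right-handed (so a half turn about y gives the same grasp; the last joint's range is limited). The gripper opens to 85 mm and grips with 20 to 120 N. Pads are 22 mm wide; open, the fingers measure 114 mm over their backs; the gripper's body (76 mm by 85 mm) begins 54 mm behind the grasp point. The pads swing forward as they close: fully open they stand 13 mm farther back than shut.
Start: joints at [-1.452, 0.276, 1.505, -0, 1.361, -0.121], TCP at [0.137, -0.559, 0.248] pointing down, gripper open.
Joint ranges: [-2.89, 2.89], [-0.75, 2.08], [0.22, 2.7], [-1.18, 4.32], [0.11, 2.71], [-2.7, 2.7]. Speed limits (rad/s): [2.57, 2.57, 3.14, 3.14, 3.14, 3.14].

## Interface

Orientations are given as a unit quaternion [w, x, y, z].
In Python, from rig import manip gives the robot as it stands.
- The arm moves only by the tool arm_command, never from a script. Its argument "commands" is a list of rows, each a list of 3 entries, a list of its own where there are three numbers: the finger opening in cm, from 0 to 8.54, then the shift along the world's x, y, z in cm, then the turn about the world's z in rad. A call has 1 to 12 rows; each row shifts and turns the commanded pose from where the row before left it; what a row does not reach is not made up. A row lasts 1/10 s, in which the tool goes at most 50 mm and 8.59 degrees, less where a joint would pass 70% of its speed; a pose out of reach is approached as far as the arm can. A call with a gripper value outside its range is refused whole. The fingers move at their own pace and stop on an object; "grip_force" is the grip in N (left out, the last holds). Time passes only in rows, so rows that do not move let the fingers close. It gives the time, the measured TCP pose, the force and the opening at its end, in the units of the state.
- manip.get_state(): the state, without advancing time (a new reading comes with each control period).
- manip.get_image(name): name is "scene" or "top"; returns a dict with "pixels" (384x512x3 uint8, red, green, blue), "range_z" (384x512 float32, m along the optical axis (not along the pixel's ray), 0 where there is no reading), "intrinsics" (3x3 intrinsics, pixels), "R" (3x3) and "t" (3): a world point X has camera coordinates R X + t. Camera axes: x right, y down, z forward; pixel columns grow to the right and rows downward; lengths in m; the calibration is good to about 2 mm. A picture is of the moment at which its call begins.
- manip.sign_off(): hands the job in, once; it reports no verdict.
The state is a dict: "clock": time; "qpos": joint angles; "qd": joint speeds; "effort": joint torques, N m; "position": TCP position; "ee_rot": TCP orientation; "contact_force": force on the tool from outside, world axes, zero at the start; "moment": the same for the moment, N m; "width": finger opening in m.
Only numpy, scipy, OpenCV 4.12 (cv2) and the standard library are available. Lean on these libraries where they do the work, as an engineer would, in place of code of your own. Each camera call takes 0.05 s, during which the arm holds its last target.

## Working session

There is one attempt and no reset: what is moved stays moved. The work goes in short steps, Python scripts to look and compute and a tool call to move; the robot and the scene stay as the last step left them, time stands still between calls to the robot, and variables do not carry over. Pictures are saved under pics/ and viewed, and the job is handed in when it is done.

Besides the shell and the picture viewer there is one more tool, called by a JSON object that holds its "name" and its "arguments". arm_command: Moves the arm, as the interface text tells. Its arguments: {"type":"object","properties":{"commands":{"type":"array"},"grip_force":{"type":"number"}},"required":["commands"]}

```bash
mkdir -p pics; python3 - <<'E'
from rig import manip
import cv2,numpy as np
for n in("scene","top"):
    im=manip.get_image(n); cv2.imwrite(f"pics/{n}0.png",im["pixels"][:,:,::-1]); np.savez(f"{n}0.npz",**im)
    print(n,im["intrinsics"],im["R"],im["t"])
print(manip.get_state(), manip.finger_overhang)
E
```

```text
scene [[385.01246502   0.         257.42216365]
 [  0.         385.01246502 192.71431534]
 [  0.           0.           1.        ]] [[-0.52037513  0.85387576 -0.01029176]
 [ 0.60803634  0.36203779 -0.70655534]
 [-0.59958446 -0.37393159 -0.70758295]] [ 0.27974875 -0.32204965  1.29413224]
top [[362.73903288   0.         253.32066489]
 [  0.         362.73903288 190.95249273]
 [  0.           0.           1.        ]] [[-0.01173247 -0.9997246  -0.02032415]
 [-0.99304867  0.01402997 -0.11686532]
 [ 0.11711829  0.01881175 -0.99293979]] [0.05905997 0.60152067 0.8143898 ]
{'clock': 0.1, 'qpos': array([-1.45199702e+00,  2.76522203e-01,  1.50601451e+00,  5.37306850e-06,
        1.36070854e+00, -1.21012310e-01]), 'qd': array([-1.26093285e-03, -2.20642872e-03, -3.21599212e-03,  1.17654551e-03,
       -1.03464209e-03, -3.37187638e-05]), 'effort': array([ 9.35902353e-04, -4.17699337e+01, -2.46404904e+01, -1.23597151e-04,
        5.76464998e-03,  1.47620983e-05]), 'position': array([ 0.13650972, -0.55809731,  0.24752846]), 'ee_rot': array([ 0.55663378, -0.55580395,  0.43701215, -0.43618939]), 'contact_force': array([-0.33118036,  0.47670319, -1.08000095]), 'moment': array([-0.01137184, -0.06263833,  0.00490872]), 'width': 0.0855023452194799} 0.017
```

View pics/scene0.png

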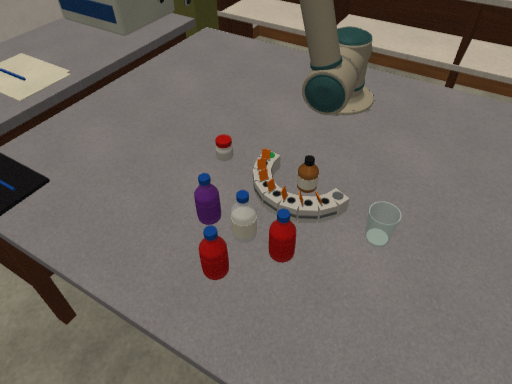

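View pics/top0.png

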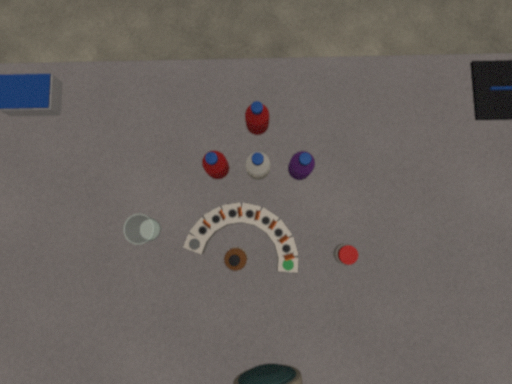

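The top view shows the green dot at (288,265), the grey dot at (195,243), the wells on an arc between them and the amber bottle at (235,259). The jar is at (348,255), the clear bottle at (258,165) and the beaker at (140,229). The lookalikes for the clear bottle are red (257,118), red (215,164) and purple (302,165), and all of them are just obstacles. There is only one horseshoe.

```bash
cat > h.py <<'E'
import numpy as np,cv2
def load(n): return dict(np.load(n))
def ray(im,u,v,z):
    K,R,t=im["intrinsics"],im["R"],im["t"]
    d=R.T@np.linalg.inv(K)@np.array([u,v,1.]); c=-R.T@t
    return c+d*(z-c[2])/d[2]
def proj(im,X):
    p=im["intrinsics"]@(im["R"]@np.asarray(X,float)+im["t"]); return p[:2]/p[2]
E
python3 - <<'E'
from h import *
for n in("top","scene"):
    im=load(n+"0.npz"); hsv=cv2.cvtColor(im["pixels"],cv2.COLOR_RGB2HSV)
    roi=np.zeros(hsv.shape[:2],bool)
    if n=="top": roi[195:285,175:310]=1
    else: roi[140:225,240:355]=1
    H,S,V=cv2.split(hsv)
    def cents(m,a):
        k,l,s,c=cv2.connectedComponentsWithStats((m&roi).astype(np.uint8))
        return [(c[i].round(1),s[i,4]) for i in range(1,k) if s[i,4]>=a]
    print(n,"green")
    for c,a in cents((H>45)&(H<85)&(S>90),15): print(c,a,ray(im,*c,.045).round(4))
    print("orange")
    for c,a in cents((H<14)&(S>170)&(V>120),5): print(c,a)
    print("dark")
    for c,a in cents((V<75),8): print(c,a,ray(im,*c,.045).round(4))
    print("grey")
    for c,a in cents((V<150)&(V>85)&(S<60)&(H>85),25): print(c,a,ray(im,*c,.045).round(4))
im=load("top0.npz");cv2.imwrite("pics/crop.png",cv2.resize(im["pixels"][190:290,170:310,::-1],None,fx=5.5,fy=5.5,interpolation=cv2.INTER_CUBIC))
E
```

```text
top green
[287.7 264.5] 71 [ 0.4327 -0.0246  0.045 ]
orange
dark
[232.  212.8] 35 [0.5511 0.1009 0.045 ]
[249.5 213.5] 32 [0.549  0.0605 0.045 ]
[215.5 218.5] 32 [0.5385 0.139  0.045 ]
[265.4 220.2] 30 [0.5332 0.0242 0.045 ]
[202.  229.9] 36 [0.5128 0.17   0.045 ]
[278.1 232.2] 33 [ 0.5055 -0.0044  0.045 ]
[285.8 248.2] 33 [ 0.4691 -0.0212  0.045 ]
[233.7 260. ] 121 [0.444  0.0975 0.045 ]
grey
scene green
[271.7 154.6] 23 [ 0.4297 -0.0212  0.045 ]
orange
[263.2 164.2] 226
[270.6 184.8] 64
[283.2 188.3] 9
[317.6 195. ] 8
[275.1 222.8] 22
dark
[309.3 160.4] 99 [0.4006 0.074  0.045 ]
[264.7 183.7] 18 [0.5345 0.0193 0.045 ]
[258.  194.3] 21 [0.5737 0.0242 0.045 ]
[307.  190.6] 16 [0.5035 0.1179 0.045 ]
[276.3 193.2] 31 [0.5484 0.0595 0.045 ]
[245.4 199.8] 20 [0.6041 0.0083 0.045 ]
[290.9 199.9] 32 [0.5502 0.0994 0.045 ]
[324.7 200.6] 33 [0.5122 0.1677 0.045 ]
[269.4 205.1] 37 [0.5902 0.0648 0.045 ]
[307.8 202.6] 36 [0.5379 0.1369 0.045 ]
[328.1 214.4] 47 [0.5475 0.192  0.045 ]
[290.1 217.5] 35 [0.5993 0.1233 0.045 ]
[308.2 216.8] 52 [0.5768 0.1569 0.045 ]
grey
```

View pics/crop.png

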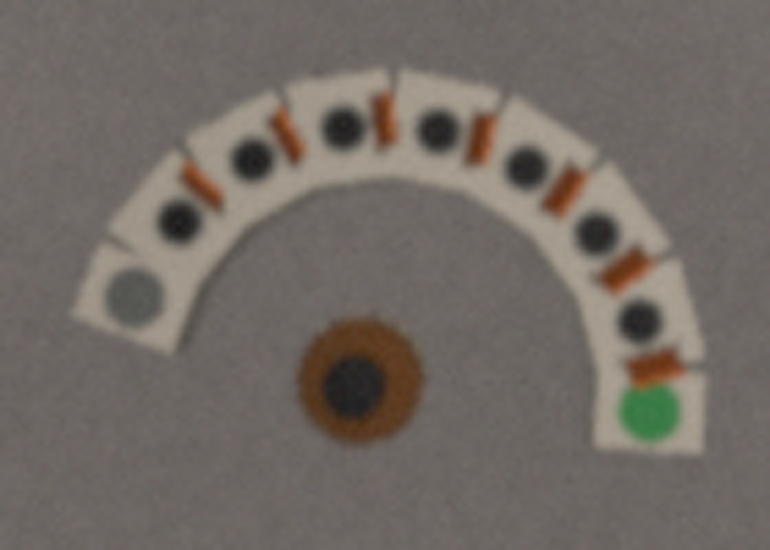

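```bash
cat >> h.py <<'E'
ang=np.radians([-81.5]+[-62.6+20.87*i for i in range(7)]); 
E
python3 - <<'E'
from h import *
T=load("top0.npz"); S=load("scene0.npz")
uvT=[(287.7,264.5),(285.8,248.2),(278.1,232.2),(265.4,220.2),(249.5,213.5),(232,212.8),(215.5,218.5),(202,229.9)]
P=np.array([ray(T,*p,.045)[:2] for p in uvT])
M=110e-3*np.c_[np.cos(ang),np.sin(ang)]
def fit(M,P):
    a=M-M.mean(0);b=P-P.mean(0)
    th=np.arctan2((a[:,0]*b[:,1]-a[:,1]*b[:,0]).sum(),(a*b).sum())
    R=np.array([[np.cos(th),-np.sin(th)],[np.sin(th),np.cos(th)]]);o=P.mean(0)-R@M.mean(0)
    return th,o,np.linalg.norm(M@R.T+o-P,axis=1)
r=fit(M,P);print("top",r)
uvS={3:(264.7,183.7),4:(276.3,193.2),5:(290.9,199.9),6:(307.8,202.6),7:(324.7,200.6)}
k=list(uvS);r2=fit(M[k],np.array([ray(S,*uvS[i],.045)[:2] for i in k]));print("scene",r2)
def rep(n,uv,z):
    q=ray(T,*uv,z)[:2]; d=q-r[1]; print(n,q.round(3),"R from centre",np.linalg.norm(d).round(3),"ang",np.degrees(np.arctan2(d[1],d[0])-r[0]).round(0))
rep("clear cap",(258,159),.13);rep("red1",(211,158),.13);rep("purple",(305,158),.13);rep("amber",(234,260),.095);rep("jar",(348,255),.06);rep("beaker rim",(140,229),.05)
E
```

```text
top (np.float64(-0.22644899528447202), array([0.44179637, 0.08553864]), array([0.0007464 , 0.00018355, 0.00019863, 0.00012066, 0.00034388,
       0.00043728, 0.00056317, 0.00070463]))
scene (np.float64(-0.21501878085563472), array([0.44176836, 0.08228103]), array([0.00282941, 0.00103544, 0.00081534, 0.00069469, 0.00078784]))
clear cap [0.659 0.039] R from centre 0.222 ang 1.0
red1 [0.662 0.138] R from centre 0.227 ang 26.0
purple [ 0.659 -0.06 ] R from centre 0.262 ang -21.0
amber [0.447 0.093] R from centre 0.009 ang 66.0
jar [ 0.453 -0.158] R from centre 0.243 ang -74.0
beaker rim [0.516 0.312] R from centre 0.238 ang 85.0
```

```bash
python3 - <<'E'
import numpy as np
c=np.array([44.18,8.48]);th=-0.225
a=np.radians(np.arange(-100,86,3.0))
p=(c+11*np.c_[np.cos(a+th),np.sin(a+th)])
p=p.round(1)
print("start",p[0],"n",len(p))
d=np.diff(p,axis=0).round(1)
for i in range(0,len(d),12): print(np.degrees(a[i]).round(),p[i],d[i:i+12].tolist())
E
```

```text
start [39.9 -1.7] n 62
-100.0 [39.9 -1.7] [[0.5, -0.2], [0.6, -0.1], [0.5, -0.2], [0.6, -0.1], [0.6, -0.1], [0.5, -0.1], [0.6, 0.0], [0.6, 0.0], [0.6, 0.0], [0.5, 0.1], [0.6, 0.1], [0.6, 0.1]]
-64.0 [46.7 -2.2] [[0.5, 0.1], [0.6, 0.2], [0.5, 0.2], [0.5, 0.2], [0.6, 0.3], [0.5, 0.3], [0.4, 0.3], [0.5, 0.3], [0.5, 0.4], [0.4, 0.3], [0.4, 0.5], [0.4, 0.4]]
-28.0 [52.5  1.3] [[0.4, 0.4], [0.3, 0.5], [0.3, 0.5], [0.3, 0.5], [0.3, 0.5], [0.2, 0.5], [0.2, 0.5], [0.2, 0.6], [0.2, 0.5], [0.1, 0.6], [0.1, 0.6], [0.0, 0.5]]
8.0 [55.1  7.5] [[0.1, 0.6], [0.0, 0.6], [0.0, 0.6], [-0.1, 0.5], [-0.1, 0.6], [-0.1, 0.6], [-0.2, 0.5], [-0.1, 0.6], [-0.2, 0.5], [-0.3, 0.5], [-0.2, 0.6], [-0.3, 0.5]]
44.0 [53.6 14.2] [[-0.3, 0.4], [-0.3, 0.5], [-0.4, 0.5], [-0.4, 0.4], [-0.4, 0.4], [-0.4, 0.4], [-0.5, 0.4], [-0.4, 0.3], [-0.5, 0.3], [-0.5, 0.3], [-0.5, 0.3], [-0.5, 0.2]]
80.0 [48.5 18.6] [[-0.6, 0.2]]
```

{"name": "arm_command", "arguments": {"commands": [[0, [3, 4, 0], 0], [0, [3, 4, 0], 0], [0, [3, 4, 0], 0], [0, [3, 4, 0], 0], [0, [3, 4, 0], 0], [0, [3, 4, 0], 0], [0, [3, 4, 0], 0], [0, [3, 4, 0], 0], [0, [2, 4, 0], 0], [0, [1, 4, 0], 0], [0, [0, 4, 0], 0]], "grip_force": 20}}

```text
clock: 1.2
position: [0.4076, -0.1168, 0.248]
ee_rot: [0.557, -0.556, 0.436, -0.436]
contact_force: [0.3, -0.4, 0.2]
width: -0.0003
```

{"name": "arm_command", "arguments": {"commands": [[0, [-0.3, 3, -2], 0], [0, [-0.3, 3, -2], 0], [0, [-0.3, 3, -2], 0], [0, [0, 1, -2], 0], [0, [0, 0, -2], 0], [0, [0, 0, 0], 0]]}}

```text
clock: 1.8
position: [0.3952, -0.0176, 0.1462]
ee_rot: [-0.556, 0.557, -0.438, 0.434]
contact_force: [-0.1, 0.2, -0.7]
width: -0.0001
```

```bash
python3 - <<'E'
from rig import manip
from h import *
import cv2
s=manip.get_state();print(s["position"],s["contact_force"])
p=s["position"].copy()
im=manip.get_image("scene");tip=p-[0,0,.017]
uv=proj(im,tip);print("tip predicted",uv)
x,y=uv.round().astype(int)
I=im["pixels"][:,:,::-1].copy();cv2.circle(I,(x,y),1,(255,0,255),-1)
cv2.imwrite("pics/s1.png",cv2.resize(I[70:230,200:380],None,fx=4,fy=3.7 and 4)[:600])
t=manip.get_image("top");cv2.imwrite("pics/t1.png",t["pixels"][:,:,::-1])
E
```

```text
[ 0.39515588 -0.01758751  0.14615703] [-0.06582638  0.19067798 -0.65823045]
tip predicted [280.29692435 121.68012396]
```

View pics/s1.png

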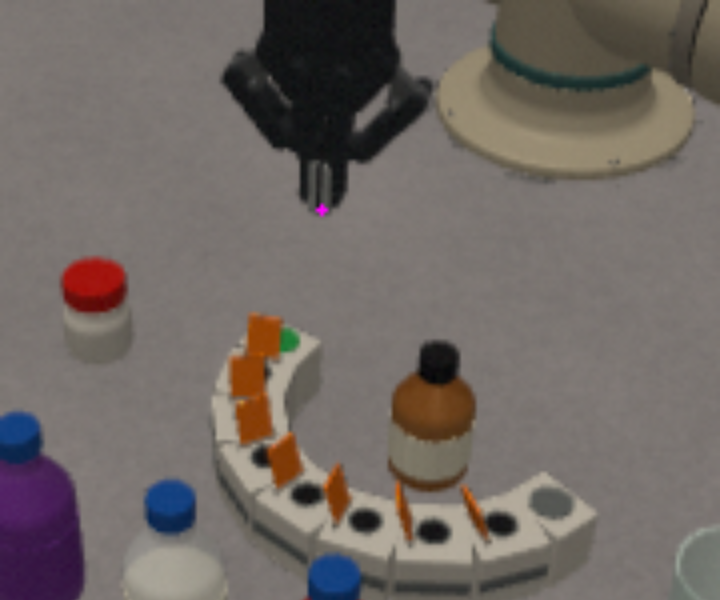

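View pics/t1.png

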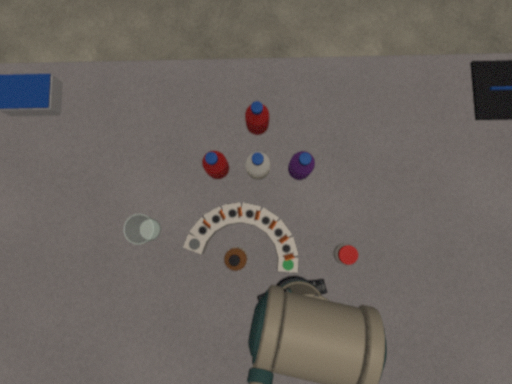

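The predicted fingertip pixel falls on the real tip, so the 17 mm overhang holds. All the lids are open. Next I descend beyond the green-dot end.

{"name": "arm_command", "arguments": {"commands": [[0, [0, 0, -2], 0], [0, [0, 0, -2], 0], [0, [0, 0, -1.5], 0], [0, [0, 0, -1.2], 0], [0, [0, 0, 0], 0], [0, [0, 0, 0], 0], [0, [0, 0, 0], 0]]}}

```text
clock: 2.6
position: [0.3986, -0.019, 0.0824]
ee_rot: [0.556, -0.556, 0.436, -0.437]
contact_force: [-0.2, 0.0, 1.3]
width: -0.0002
```

{"name": "arm_command", "arguments": {"commands": [[0, [0.1, 0.2, -0.3], 0], [0, [0.5, -0.2, 0], 0], [0, [0.6, -0.1, 0], 0], [0, [0.5, -0.2, 0], 0], [0, [0.6, -0.1, 0], 0], [0, [0.6, -0.1, 0], 0], [0, [0.5, -0.1, 0], 0], [0, [0.6, 0, 0], 0], [0, [0.6, 0, 0], 0], [0, [0.6, 0, 0], 0]]}}

```text
clock: 3.6
position: [0.4501, -0.0245, 0.0783]
ee_rot: [-0.556, 0.556, -0.437, 0.437]
contact_force: [-0.0, 0.8, -0.5]
width: -0.0001
```

```bash
python3 - <<'E'
from rig import manip
from h import *
im=manip.get_image("scene");s=manip.get_state();print(s["position"],s["contact_force"])
cv2.imwrite("pics/s2.png",cv2.resize(im["pixels"][90:230,210:380,::-1],None,fx=4,fy=4))
E
```

```text
[ 0.45149802 -0.02476481  0.07845852] [ 1.70172404 -1.32757331 -0.28692597]
```

View pics/s2.png

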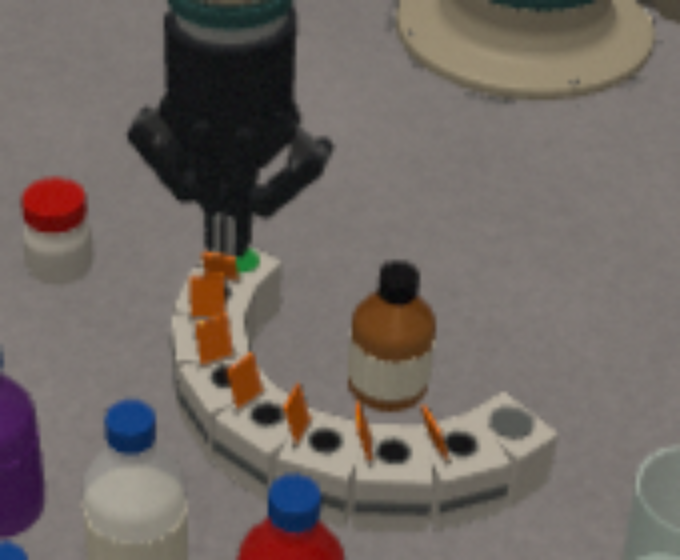

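The fingertip is on the band, with its tip near crop (228,250). Lid 1 has tipped over or is falling, lid 2 is still open, and the contact force is negligible. I'm continuing along the arc.

{"name": "arm_command", "arguments": {"commands": [[0, [0.5, 0.1, 0], 0], [0, [0.6, 0.1, 0], 0], [0, [0.6, 0.1, 0], 0], [0, [0.5, 0.1, 0], 0], [0, [0.6, 0.2, 0], 0], [0, [0.5, 0.2, 0], 0], [0, [0.5, 0.2, 0], 0], [0, [0.6, 0.3, 0], 0]]}}

```text
clock: 4.45
position: [0.4938, -0.0114, 0.0783]
ee_rot: [-0.556, 0.556, -0.437, 0.437]
contact_force: [-0.2, -0.7, -0.4]
width: 0.0
```

```bash
cat > look.py <<'E'
import sys
from rig import manip
from h import *
im=manip.get_image("scene");s=manip.get_state();p=s["position"];print(p,s["contact_force"])
d=p[:2]-[.4418,.0848];print("R",np.linalg.norm(d),"ang",np.degrees(np.arctan2(d[1],d[0])+.225))
cv2.imwrite(sys.argv[1],cv2.resize(im["pixels"][90:230,210:380,::-1],None,fx=4,fy=4))
E
python3 look.py pics/s3.png
```

```text
[ 0.4952983  -0.01112662  0.07843678] [ 0.09735977  0.47997725 -0.33953961]
R 0.109836175988958 ang -47.960030937105174
```

View pics/s3.png

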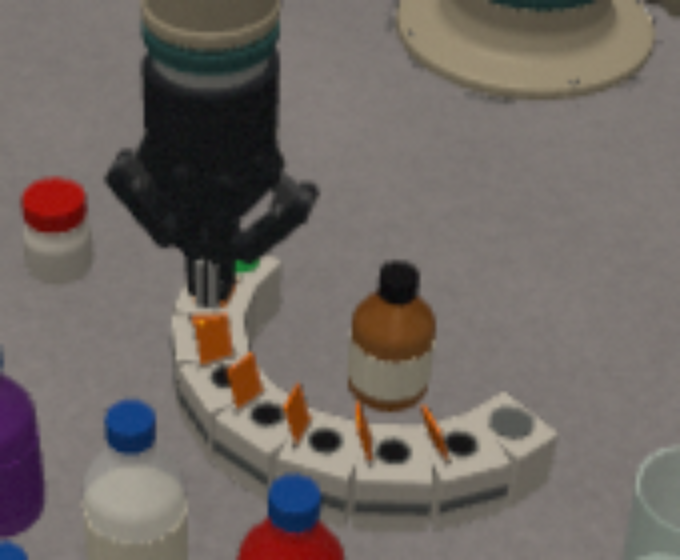

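Tracking is within 0.2 mm of the 110 mm circle. Lids 1 and 2 are down (finger tip at crop (208,300)) and lids 3–7 are up, with no noticeable force.

{"name": "arm_command", "arguments": {"commands": [[0, [0.5, 0.3, 0], 0], [0, [0.4, 0.3, 0], 0], [0, [0.5, 0.3, 0], 0], [0, [0.5, 0.4, 0], 0], [0, [0.4, 0.3, 0], 0], [0, [0.4, 0.5, 0], 0], [0, [0.4, 0.4, 0], 0], [0, [0.4, 0.4, 0], 0], [0, [0.3, 0.5, 0], 0], [0, [0.3, 0.5, 0], 0], [0, [0.3, 0.5, 0], 0], [0, [0.3, 0.5, 0], 0]]}}

```text
clock: 5.7
position: [0.5407, 0.0379, 0.0783]
ee_rot: [-0.556, 0.556, -0.437, 0.437]
contact_force: [0.4, 0.4, -0.5]
width: 0.0001
```

```bash
python3 look.py pics/s4.png
```

```text
[0.54139661 0.03851845 0.07840949] [ 1.22456321  0.50378234 -1.03831621]
R 0.10982470798720846 ang -12.032274199127427
```

View pics/s4.png

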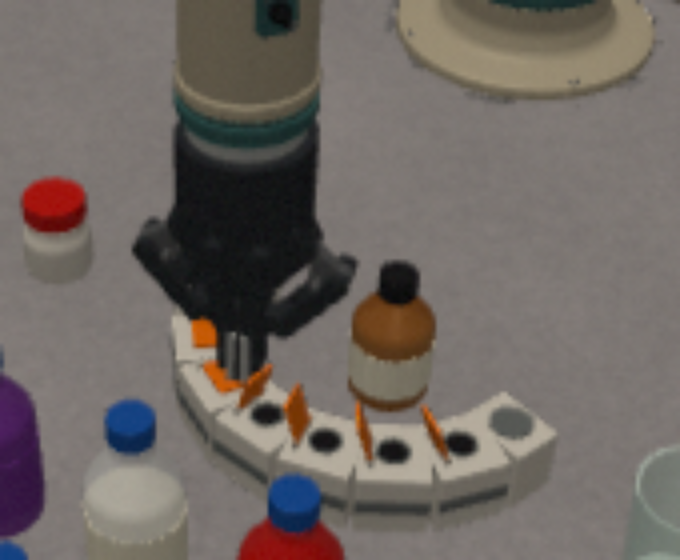

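Lids 2 and 3 are flat at crop (203,333) and (220,378). Lid 4 is just being pushed past vertical and lids 5–7 are open.

{"name": "arm_command", "arguments": {"commands": [[0, [0.2, 0.5, 0], 0], [0, [0.2, 0.5, 0], 0], [0, [0.2, 0.6, 0], 0], [0, [0.2, 0.5, 0], 0], [0, [0.1, 0.6, 0], 0], [0, [0.1, 0.6, 0], 0], [0, [0, 0.5, 0], 0], [0, [0.1, 0.6, 0], 0], [0, [0, 0.6, 0], 0], [0, [0, 0.6, 0], 0], [0, [-0.1, 0.5, 0], 0], [0, [-0.1, 0.6, 0], 0]]}}

```text
clock: 6.95
position: [0.5494, 0.1048, 0.0783]
ee_rot: [-0.556, 0.556, -0.437, 0.437]
contact_force: [-0.1, -0.0, 0.0]
width: -0.0001
```

```bash
python3 look.py pics/s5.png
```

```text
[0.54913753 0.10567355 0.07830359] [-0.05010441  0.05800363  0.15433094]
R 0.1093482943886918 ang 23.896307990480874
```

View pics/s5.png

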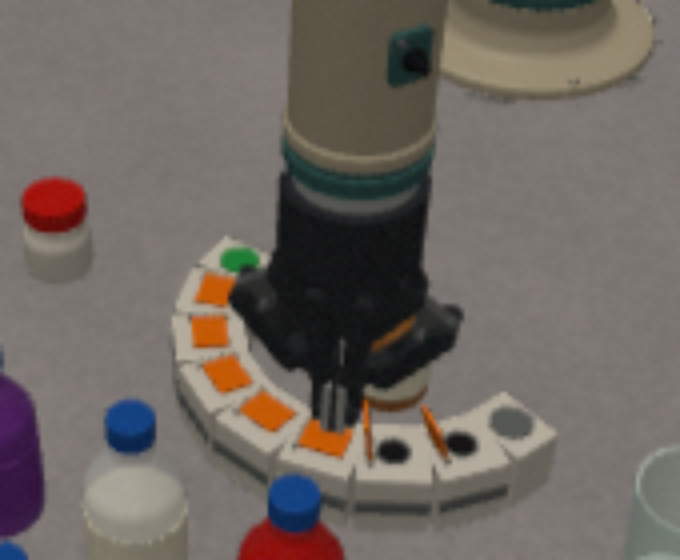

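Lids 1–5 are flat, lids 6 and 7 are open and the force is about 0. Now the rest of the arc.

{"name": "arm_command", "arguments": {"commands": [[0, [-0.1, 0.6, 0], 0], [0, [-0.1, 0.5, 0], 0], [0, [-0.1, 0.6, 0], 0], [0, [-0.2, 0.5, 0], 0], [0, [-0.3, 0.5, 0], 0], [0, [-0.2, 0.6, 0], 0], [0, [-0.3, 0.5, 0], 0], [0, [-0.3, 0.4, 0], 0], [0, [-0.3, 0.5, 0], 0], [0, [-0.4, 0.5, 0], 0], [0, [-0.4, 0.4, 0], 0], [0, [-0.4, 0.4, 0], 0]]}}

```text
clock: 8.2
position: [0.5181, 0.1647, 0.0783]
ee_rot: [-0.556, 0.556, -0.437, 0.437]
contact_force: [-0.5, 0.0, -0.9]
width: 0.0004
```

```bash
python3 look.py pics/s6.png
```

```text
[0.51727041 0.16523093 0.07826542] [-0.61732807  0.07562847  0.23884638]
R 0.11029468768286159 ang 59.71399001750506
```

View pics/s6.png

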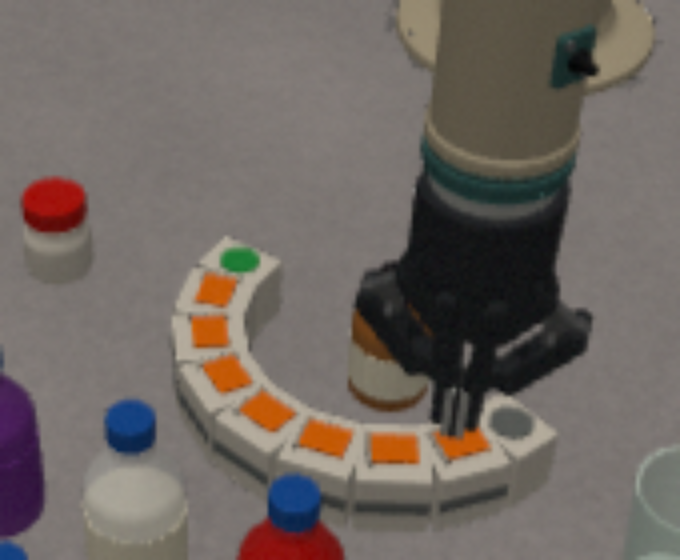

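All seven lids look flat. I'll finish the stroke past well 7, then raise the hand straight up and away.

{"name": "arm_command", "arguments": {"commands": [[0, [-0.4, 0.4, 0], 0], [0, [-0.5, 0.4, 0], 0], [0, [-0.4, 0.3, 0], 0], [0, [-0.4, 0.3, 0.5], 0], [0, [0, 0, 2], 0], [0, [0, 0, 3], 0], [0, [0, 0, 4], 0], [0, [0, 0, 4], 0], [0, [0, 0, 4], 0], [0, [-2, 0, 3], 0], [0, [-3, 0, 1], 0], [0, [0, 0, 0], 0]]}}

```text
clock: 9.45
position: [0.449, 0.1787, 0.2962]
ee_rot: [0.557, -0.556, 0.436, -0.437]
contact_force: [0.3, -0.4, 0.5]
width: -0.0001
```

{"name": "arm_command", "arguments": {"commands": [[0, [-3, 2, 0], 0], [0, [-3, 4, 0], 0], [0, [-2, 4, 0], 0], [0, [-1, 4, 0], 0], [0, [0, 4, 0], 0], [0, [0, 3, 0], 0], [0, [0, 0, 0], 0], [0, [0, 0, 0], 0], [0, [0, 0, 0], 0], [0, [0, 0, 0], 0], [0, [0, 0, 0], 0]]}}

```text
clock: 10.55
position: [0.3618, 0.3875, 0.2935]
ee_rot: [0.556, -0.556, 0.437, -0.437]
contact_force: [-0.6, 0.3, -0.1]
width: 0.0
```

```bash
python3 look.py pics/s7.png; python3 - <<'E'
from rig import manip
from h import *
im=manip.get_image("top");cv2.imwrite("pics/t7.png",im["pixels"][:,:,::-1])
old=load("top0.npz")
for a,b in ((T,n) for T,n in ((old,"before"),(im,"after"))):
    H,S,V=cv2.split(cv2.cvtColor(a["pixels"],cv2.COLOR_RGB2HSV))
    def c(m,x0,x1,y0,y1):
        q=np.zeros(m.shape,bool);q[y0:y1,x0:x1]=1;ys,xs=np.nonzero(m&q);return round(xs.mean(),1),round(ys.mean(),1),len(xs)
    print(b,"green",c((H>45)&(H<85)&(S>90),270,305,250,285),"jar",c((S>150)&((H<8)|(H>172)),330,365,240,270),"cap",c((H>95)&(H<125)&(S>100),248,270,148,170),"amber",c((H<20)&(S>100),222,248,246,274))
s=manip.get_state();print(s["position"],abs(s["qd"]).max())
E
```

```text
[0.36177065 0.38763417 0.29356385] [-0.29784245  0.07787234  0.57357671]
R 0.31323031639186255 ang 117.69457628154419
before green (np.float64(287.7), np.float64(264.5), 71) jar (np.float64(347.7), np.float64(254.5), 276) cap (np.float64(257.1), np.float64(158.4), 102) amber (np.float64(235.5), np.float64(258.4), 290)
after green (np.float64(287.6), np.float64(264.2), 73) jar (np.float64(347.7), np.float64(254.4), 275) cap (np.float64(257.1), np.float64(158.4), 102) amber (np.float64(235.4), np.float64(258.5), 292)
[0.36174625 0.38776499 0.29354655] 0.0041580205266573715
```

View pics/s7.png

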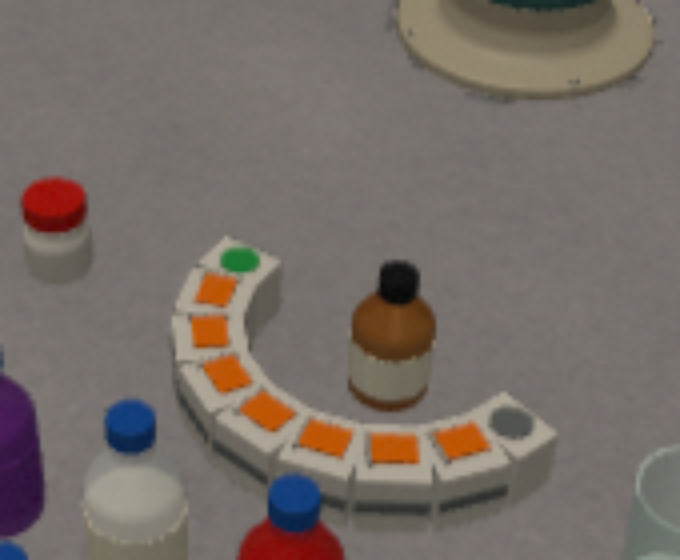

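View pics/t7.png

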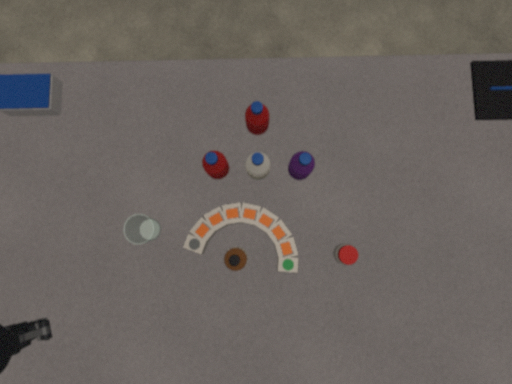

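All seven lids are flat, nothing has moved, and the hand is clear at the lower left of the top view (about (30,330)). I'm handing in.

```bash
python3 -c "
from rig import manip
print(manip.sign_off())"
```

```text
the job is handed in; nothing more can be done
None
```

I closed all seven lids in one unbroken low stroke from the green-dot end round to the grey-dot end, and handed the job in at about 10.6 s. The sign-off gives no verdict.

- **Stroke:** I ran the closed fingertips along the 110 mm well circle, about 16–17 mm above the block's top. The radius stayed within about 0.7 mm of the circle wherever I checked, and the contact forces I read were at most about 2 N, close to sensor noise.
- **Lids:** The pictures along the way showed them tipping in order, each with the next still open. The last pictures show all seven flat.
- **Block and other items:** The green dot, jar, clear bottle and amber bottle are within about 0.3 pixel (under 1 mm) of where they started. I checked the beaker and the grey-dot end only by eye; both look unmoved.
- **Hand:** It is well clear, about 0.29 m above the bench.
- **Disagreement:** The two cameras placed the block's centre about 3 mm apart. I used a point between them, nearer the top view, which fitted better (residuals under 0.8 mm).

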